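Roll the reference puck up to its seat and close the keeper

ROBOT

A 6-joint arm with a two-finger parallel gripper is mounted at the origin on a cart in front of the work surface, level with it; the furniture and walls round the work are solid. World frame = base frame: x ahead of the robot, y to its left, z up, the work surface at z = 0. Lengths are in m, angles in degrees, forces in N, time in s.
With the tool pointing down it reaches from about 0.375 to 0.925 m from the base axis. Payload 5.7 kg.
Tool frame: the origin (TCP) lies on the centre line of the jaws, within the pads' length; the fingertips stand finger_overhang ahead of it and the grasp point (between the pads) lies 5 mm behind it (finger_overhang is the distance from the TCP to the fingertips, in m); z points along the fingers, y is the line along which they close (so a half turn about z gives the same grasp; the last joint's range is limited). The gripper opens to 88 mm and grips with 3 to 60 N. Pads are 20 mm wide; open, the fingers measure 115 mm over their backs; the gripper's body (75 mm by 178 mm) begins 61 mm behind the grasp point.
Start: joints at [66.858, 20.558, 86.54, -0, 72.909, -6.595], TCP at [0.171, 0.575, 0.237] pointing down, gripper open.
Joint ranges: [-170.27, 170.27], [-57.76, 135], [12.27, 136.19], [-55.21, 235.2], [11.17, 155.16], [-170.74, 170.74]. Speed limits (degrees/s): [136.94, 136.94, 180, 180, 180, 180].

INTERFACE

Orientations are given as [roll, pitch, yaw] about the fixed x, y, z axes, in that order (R = Rz(yaw) Ry(pitch) Rx(roll)).
In Python, from rig import observe, snapshot, job_done, finger_overhang gives the robot as it stands.
- The arm moves only by the tool move_arm, never from a script. Its arguments are lists of equal length, an entry for each row: "linear": the shift along the tool's x, y, z normalised to -1 to 1, where 1 is 30 cm, a list of three; "turn": the turn, a rotation vector about the tool's x, y, z normalised to -1 to 1, where 1 is 0.5 rad, a list of three. In form: {"linear": [[dx, dy, dz], ...], "turn": [[wx, wy, wz], ...]}. A call has 1 to 10 rows; each row is the pose to reach, as a shift and turn from the pose commanded when the call began, along the tool's axes at that moment; what a row does not reach only later rows make up. A row lasts 1/8 s, in which the tool goes at most 62.5 mm and 10.7 degrees, less where a joint would pass 70% of its speed; a pose out of reach is approached as far as the arm can. A call with a number of a shift or a turn outside -1 to 1 is refused whole. A call with a gripper value outside its range is refused whole. "jaw" is the closure, from 0 (fully open) to 1 (shut), set as the call begins (left out, the last holds). The fingers move at their own pace and stop on an object; "newtons" is the grip in N (left out, the last holds). Time passes only in rows, so rows that repeat a pose let the fingers close. It gives the time, the measured TCP pose, the force, the opening and the grip force at its end, in the units of the state.
- observe(): the state, without advancing time (a new reading comes with each control period).
- snapshot(name): name is "scene" or "top" or "wrist"; returns a dict with "pixels" (480x640x3 uint8, red, green, blue), "depth" (480x640 float32, m along the optical axis (not along the pixel's ray), 0 where there is no reading), "fx", "fy", "cx", "cy" (pixels), "xyz" and "rotation" of the camera in the world. Camera axes: x right, y up, looking along -z (the intrinsics and any distortion apply to the point x, -y, -z); pixel columns grow to the right and rows downward; lengths in m; the calibration is good to about 2 mm. A picture is of the moment at which its call begins.
- job_done(): hands the job in; it is judged then, once.
The state is a dict: "t": time; "qpos": joint angles; "joint_velocities": joint speeds; "tau": joint torques, N m; "ee_pos": TCP position; "ee_rot": TCP orientation; "wrist_force": force on the tool from outside, world axes, zero at the start; "moment": the same for the moment, N m; "gripper_width": opening from 0.0 (shut) to 1.0 (fully open); "grip_force": force on a finger pad.
Only numpy, scipy, OpenCV 4.12 (cv2) and the standard library are available. Lean on these libraries where they do the work, as an engineer would, in place of code of your own. Each camera call takes 0.05 s, during which the arm holds its last target. There are 200 camera calls.

TASK

The small black puck lies on its side at the low end of the cradle's sloped metal gutter. Without picking it up, push it up the gutter from behind until it drops into its seat against the end stop at the top and cannot roll back, then push the swinging keeper arm fully across the gutter behind it, up to its stop. Leave the other things on the bench where they are.

Things in the scene. Friction and masses are not known exactly. Their poses are not given: they have to be found in the camera images.
- cradle: Fixed metal cradle on a dark base plate, 232 x 90 mm. Origin: on the bench under its middle; z up, +x uphill along the gutter, +y to the side with the keeper's hinge. Gutter floor: flat across, 56 mm wide between 4 mm walls rising 14 mm above it, sloping up at 6 degrees: height 0.012 + 0.105*(x + 0.113) m from x = -0.113 to x = 0.050. A puck stopping short of that end rolls back.
- low_floor (a point): Middle of the gutter's low end, on the floor, in the cradle's frame x = -0.113, z = 0.012; its x axis runs up the slope and its z axis is square to the floor. Here the low lip stands across the gutter, 10 mm high above the floor and 6 mm thick; beyond it (x < -0.122) nothing of the cradle is in the way.
- step_edge (a point): Middle of the edge at the top of the slope, in the cradle's frame x = 0.050, z = 0.029. Past it the floor steps down 6 mm to the level seat (floor z = 0.023), which ends at the upright end stop (face at x = 0.091, top at z = 0.058). A puck whose centre is past the edge drops in and stays.
- puck_center (a point): Centre of the small black puck, a cylinder 44 mm in diameter and 50 mm long, about 0.08 kg, that lies on its side across the gutter and starts against the low lip. The point's axes turn with the puck; use only its position.
- seat (a point): Where the puck's centre is when it is seated against the end stop: in the cradle's frame x = 0.069, y = 0, z = 0.045.
- keeper_hinge (a point): Point on the keeper's upright hinge axis, in the cradle's frame x = 0.033, y = 0.041, z = 0.068.
- keeper_pin (a point): Middle of the upright black pin, 12 mm in diameter and 30 mm tall, near the free end of the keeper arm, 70 mm from the hinge axis. Its foot stands on the arm, a level steel bar 10 mm wide and 7 mm thick whose top is 53 mm and underside 46 mm above the bench; the pin's top is 83 mm above the bench.
- keeper (a joint): Keeper arm's angle in rad about the upright hinge: 0 = alongside the gutter, pointing downhill; negative = swung outward, away from the gutter (starts between -0.45 and 0); grows as the arm swings over the gutter (counter-clockwise from above); 1.57 = square across the gutter, at its stop. The hinge is a little stiff (about 0.5 N at the pin) and the arm stays where it is left.
- big_puck: Bystander: larger black puck standing on the bench, 60 mm in diameter, 34 mm high, near the front edge; origin under its centre.
- vial: Bystander: small screw-cap vial, 25 mm in diameter, 56 mm high, standing on the bench just beyond the cradle; origin under its centre.
- adapter: Bystander: metal coax adapter, 16 mm in diameter, 32 mm high, standing on the bench just beyond the cradle; origin under its centre.
- white_ring: Bystander: white ring-shaped roll, 91 mm in diameter, 12 mm high, lying on the bench near its front edge; origin under its centre.
- puck: The small black puck itself; its origin is the centre of one of its end faces and its z axis runs along the puck to the other, so use puck_center to find it.

How it is judged (in metres and radians):
On the way, in this order (a step that is already met when the one before it is completed fails the run):
1. the puck lies in its seat at the top of the gutter, the keeper still open (x of puck_center in the frame of cradle between 0.062 and 0.073 m and y of puck_center in the frame of cradle between -0.008 and 0.008 m and z of puck_center in the frame of cradle below 0.049 m and value of joint keeper below 0.8 rad), for 0.2 s.
2. the keeper is swung across the gutter behind the seated puck (x of puck_center in the frame of cradle between 0.062 and 0.073 m and y of puck_center in the frame of cradle between -0.008 and 0.008 m and z of puck_center in the frame of cradle below 0.049 m and value of joint keeper above 1.45 rad), for 0.2 s.
At the end, for the whole second after the job is handed in: The puck is at rest in its seat (its centre within 7 mm short of its place against the end stop, within 8 mm of the gutter's middle, and down in the seat), and the keeper arm is across the gutter behind it, within 0.12 rad of its stop (all of step 2 and linear speed of puck below 0.02 m/s); the robot touches nothing.
It fails at once if the puck is lifted more than 10 mm off the gutter floor (z of puck_center in the frame of low_floor above 0.032 m).
It fails at once if the puck leaves the gutter (y of puck_center in the frame of cradle above 0.02 m or y of puck_center in the frame of cradle below -0.02 m or x of puck_center in the frame of cradle below -0.115 m).
It fails at once if a bystander (larger puck, vial, adapter or white ring) is moved by more than 20 mm or knocked over (angle between any of vial, adapter's own z axis and vertical above 0.5 rad or distance of any of big_puck, vial, adapter, white_ring from where it was at the start of the episode above 0.02 m).
It also fails if it takes over 58 s, if anything falls off the work surface, if the arm or the gripper's body presses on something with over 40 N, if the wrist force passes 120 N, or if a joint passes its speed limit or range.

## Working session

There is one attempt and no reset: what is moved stays moved. The work goes in short steps, Python scripts to look and compute and a tool call to move; the robot and the scene stay as the last step left them, time stands still between calls to the robot, and variables do not carry over. Pictures are saved under pics/ and viewed, at most 13 in all, crops included, and the job is handed in when it is done.

Besides the shell and the picture viewer there is one more tool, called after ">>>" in YAML: its name, and indented under it one key for each argument. move_arm: Moves the arm, as the interface text tells. Its arguments: {"type":"object","properties":{"linear":{"type":"array"},"turn":{"type":"array"},"jaw":{"type":"number"},"newtons":{"type":"number"}},"required":["linear","turn"]}

```bash
mkdir -p pics; ls
python3 - <<'E'
from rig import observe,snapshot,finger_overhang
import cv2,numpy as np
print(finger_overhang,observe())
for n in("top","scene"):
    s=snapshot(n); cv2.imwrite(f"pics/{n}0.png",s["pixels"][:,:,::-1]); np.savez(f"{n}0.npz",**s)
    print(n,s["fx"],s["cx"],s["cy"],s["xyz"],s["rotation"])
E
```

```text
pics
0.014 {'t': 0.0, 'qpos': array([ 6.68592516e+01,  2.05974655e+01,  8.65977939e+01,  7.56059000e-04,
        7.29086265e+01, -6.59675750e+00]), 'joint_velocities': array([-0.00905224, -0.02240897, -0.01677126,  0.10355241,  0.01313802,
       -0.03210754]), 'tau': array([ 9.69919238e-04, -5.15379882e+01, -2.70722830e+01,  6.76764711e-02,
        3.47714801e-02, -1.59251808e-04]), 'ee_pos': array([0.17061397, 0.57454568, 0.23582238]), 'ee_rot': array([-1.79896885e+02, -1.26519923e-02,  1.63455775e+02]), 'wrist_force': array([ 0.30726801, -0.23974055,  1.04302112]), 'moment': array([ 0.05941723, -0.00905924,  0.02633019]), 'grip_force': 0.0, 'gripper_width': 0.9990500235759633}
top 541.7291031832614 319.2222331164394 244.8621365744152 [ 0.46724038 -0.05431003  0.92293778] [  3.87987965   0.65635819 -88.96974888]
scene 556.2401688107626 317.63093916283924 235.43429085950905 [-0.0402912  -0.42434993  0.73531532] [ 46.67771322   1.11703344 -57.58295496]
```

View pics/top0.png

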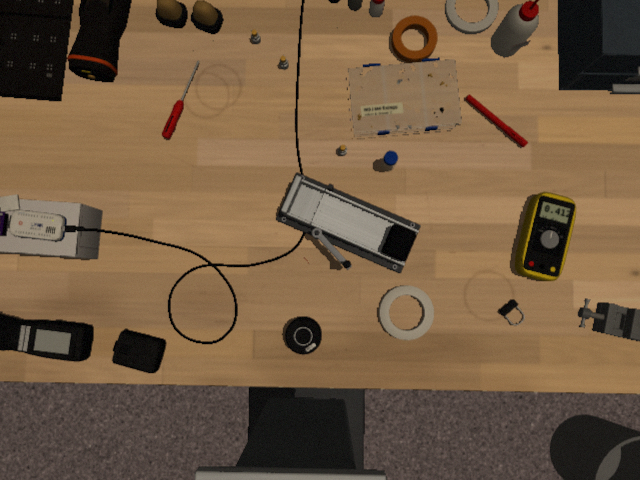

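View pics/scene0.png

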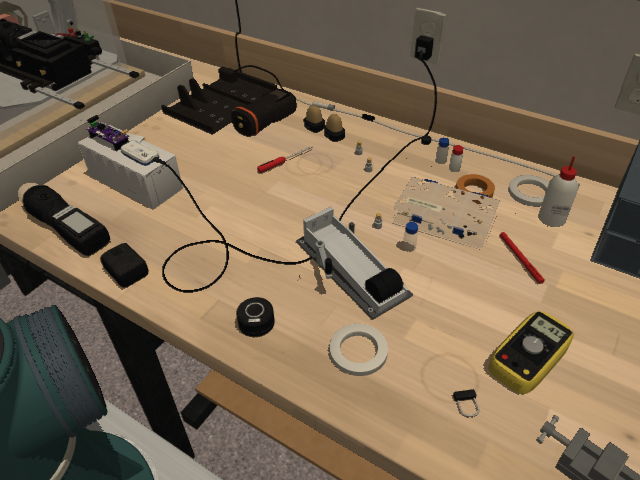

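The top view shows the cradle with its low end and the puck at right (≈400,243), its high end at left (≈295,195), and the keeper pin at ≈(347,264). The vial and adapter lie beyond it at (390,160) and (342,150). I'll zoom in on it.

```bash
cat > h.py <<'E'
import numpy as np
from scipy.spatial.transform import Rotation as R
def ray(s,u,v,z):
    "world point of pixel (u,v) on plane at height z"
    d=R.from_euler("xyz",s["rotation"],degrees=True).as_matrix()@np.array([(u-s["cx"])/s["fx"],-(v-s["cy"])/s["fy"],-1])
    o=np.array(s["xyz"]); return o+d*(z-o[2])/d[2]
def world(s,u,v):
    d=R.from_euler("xyz",s["rotation"],degrees=True).as_matrix()@np.array([(u-s["cx"])/s["fx"],-(v-s["cy"])/s["fy"],-1])
    return np.array(s["xyz"])+d*float(s["depth"][int(v),int(u)])
E
python3 - <<'E'
import cv2,numpy as np
from h import *
s=dict(np.load("top0.npz"))
c=s["pixels"][155:295,265:435,::-1]
c=np.clip(c.astype(float)*1.6,0,255).astype(np.uint8)
cv2.imwrite("pics/crop.png",cv2.resize(c,None,fx=4,fy=4,interpolation=cv2.INTER_CUBIC))
for p in [(297,174),(419,228),(401,272),(278,218)]: print(p,ray(s,*p,0.008),world(s,*p))
for p in [(400,243),(347,264),(318,233)]: print(p,world(s,*p))
E
```

```text
(297, 174) [ 0.64979726 -0.00256005  0.008     ] [ 0.65039177 -0.00239152  0.00502044]
(419, 228) [ 0.56061044 -0.21110033  0.008     ] [ 0.56100555 -0.2117638   0.00412837]
(401, 272) [ 0.48566199 -0.1812626   0.008     ] [ 4.85822048e-01 -1.82365673e-01  5.02418627e-05]
(278, 218) [0.57365786 0.02818549 0.008     ] [0.57373915 0.02824851 0.00730109]
(400, 243) [ 0.53103356 -0.17257995  0.05645704]
(347, 264) [ 0.49509496 -0.0872915   0.08162985]
(318, 233) [ 0.54484511 -0.04102795  0.05679031]
```

View pics/crop.png

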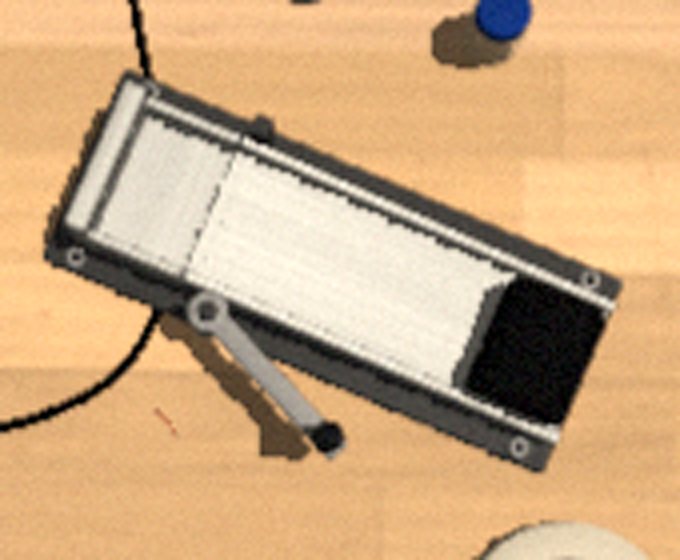

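The crop shows the plate corners at crop (132,72), (620,285), (543,470), (47,260), the hinge at (208,312), the pin at (326,434) and the puck at ~(540,350). Next I fit the cradle frame.

```bash
cat >> h.py <<'E'
def fit(P,Q):
    "2D rigid: Q = Rot P + t"
    a,b=P.mean(0),Q.mean(0); p,q=P-a,Q-b
    th=np.arctan2((p[:,0]*q[:,1]-p[:,1]*q[:,0]).sum(),(p*q).sum())
    M=np.array([[np.cos(th),-np.sin(th)],[np.sin(th),np.cos(th)]]); return th,M,b-M@a
E
python3 - <<'E'
from h import *
s=dict(np.load("top0.npz"))
f=lambda c,z:ray(s,265+c[0]/4,155+c[1]/4,z)[:2]
C=[(132,72),(620,285),(543,470),(47,260)]
Q=np.array([f(c,.006) for c in C]+[f((208,312),.068)]*2)
P=np.array([[.116,-.045],[-.116,-.045],[-.116,.045],[.116,.045]]+[[.033,.041]]*2)
th,M,t=fit(P,Q); print("yaw",np.degrees(th),"t",t)
print("resid mm",(Q-(P@M.T+t))*1e3)
L=lambda w:(w-t)@M
print("hinge",L(f((208,312),.068)),"pin",L(f((326,434),.083)))
d=L(f((326,434),.083))-[.033,.041]; print("len",np.hypot(*d),"ang",np.arctan2(-d[1],-d[0]))
# step edge ends, walls
for c,z in [((235,152),.029),((185,272),.029),((120,158),.058)]: print(c,L(f(c,z)))
# puck mask
import cv2
px=s["pixels"][155:295,265:435].max(2); m=(px<25).astype(np.uint8); m[:,:115]=0
n,l,st,ce=cv2.connectedComponentsWithStats(m); i=1+st[1:,4].argmax(); ys,xs=np.where(l==i)
print(st[i],"puck",L(ray(s,265+ce[i][0],155+ce[i][1],.05)[:2]))
pts=np.array([L(world(s,265+x,155+y)[:2]).tolist()+[world(s,265+x,155+y)[2]] for x,y in zip(xs,ys)]); pts=pts[pts[:,2]>.04]
print("extent",np.percentile(pts,[2,50,98],axis=0))
for c in [(-.15,0),(.05,0),(.069,0),(-.096,0)]: print(c,M@np.array(c)+t)
E
```

```text
yaw 67.28834410094899 t [ 0.5681416  -0.08995423]
resid mm [[-2.48420912 -3.80134754]
 [-1.03942872  1.21399983]
 [ 3.00769739 -1.54015647]
 [-0.98815072 -4.00771472]
 [ 0.75204558  4.06760945]
 [ 0.75204558  4.06760945]]
hinge [0.03704257 0.04187675] pin [-0.02469611  0.06807449]
len 0.06373279154111405 ang -0.4387548573040134
(235, 152) [ 0.05564608 -0.02677684]
(185, 272) [0.05445424 0.02750466]
(120, 158) [ 0.09510363 -0.00163797]
[116  70  35  36 807] puck [-0.08821445  0.00138172]
extent [[-0.10854661 -0.02279811  0.04209555]
 [-0.08791059  0.00088426  0.05374818]
 [-0.06954024  0.02367802  0.05874239]]
(-0.15, 0) [ 0.51022754 -0.22832316]
(0.05, 0) [ 0.58744628 -0.04383125]
(0.069, 0) [ 0.59478206 -0.02630452]
(-0.096, 0) [ 0.5310766  -0.17851035]
```

Add to h.py:
```python
def go(o,target,yaw):
    "units for move_arm from state o to xyz target, tool down at yaw (deg)"
    M=R.from_euler("xyz",o["ee_rot"],degrees=True)
    G=R.from_euler("xyz",[180,0,yaw],degrees=True)
    print("lin",np.round(M.inv().apply(np.array(target)-o["ee_pos"])/.3,3),"turn",np.round((M.inv()*G).as_rotvec()/.5,3))
```

```text
(no output)
```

>>> move_arm:
  linear:
    - [-0.83,-0.45,-0.2]
    - [-0.83,-0.45,-0.2]
    - [-0.83,-0.45,-0.2]
    - [-0.83,-0.45,-0.2]
    - [-0.83,-0.45,-0.2]
    - [-0.83,-0.45,-0.2]
  turn:
    - [0,0,0.9]
    - [0,0,0.9]
    - [0,0,0.9]
    - [0,0,0.9]
    - [0,0,0.9]
    - [0,0,0.9]
  jaw: 0.75

```text
t: 0.85
ee_pos: [0.3731, 0.3732, 0.2971]
ee_rot: [180.0, 0.0, 137.4]
wrist_force: [0.2, 0.6, 1.0]
gripper_width: 0.355
grip_force: 0.0
```

Run:
```python
from h import *
from rig import observe
o=observe();print(o["ee_pos"],o["ee_rot"],o["qpos"],o["gripper_width"]);go(o,[.53,-.17,.3],67.3)
```

```text
[0.37306907 0.37318895 0.29706825] [1.79955934e+02 4.56140493e-02 1.37444786e+02] [ 3.75328644e+01  1.15650681e+01  9.05611658e+01 -3.82077011e-02
  7.78225091e+01 -9.90389594e+00] 0.355042188997725
lin [-1.61  -0.98  -0.009] turn [2.000e-03 0.000e+00 2.449e+00]
```

>>> move_arm:
  linear:
    - [-0.8,-0.5,0]
    - [-0.8,-0.5,0]
    - [-0.8,-0.5,0]
    - [-0.8,-0.5,0]
    - [-0.8,-0.5,0]
    - [-0.8,-0.5,0]
  turn:
    - [0,0,0.9]
    - [0,0,0.9]
    - [0,0,0.9]
    - [0,0,0.9]
    - [0,0,0.9]
    - [0,0,0.9]

```text
t: 1.6
ee_pos: [0.4475, 0.1015, 0.2962]
ee_rot: [-180.0, -0.0, 111.7]
wrist_force: [0.1, -0.2, -1.1]
gripper_width: 0.251
grip_force: 0.0
```

Run:
```python
from h import *
from rig import observe
o=observe();print(o["ee_pos"],o["ee_rot"],o["gripper_width"]);go(o,[.53,-.14,.3],67.3)
```

```text
[0.44751244 0.1014874  0.29619516] [-1.79952817e+02 -2.33039469e-02  1.11724790e+02] 0.2513420759720269
lin [-0.85  -0.043 -0.013] turn [-0.002 -0.     1.551]
```

>>> move_arm:
  linear:
    - [-0.85,-0.04,0]
    - [-0.85,-0.04,0]
    - [-0.85,-0.04,0]
    - [-0.85,-0.04,0]
    - [-0.85,-0.04,0]
  turn:
    - [0,0,0.8]
    - [0,0,0.8]
    - [0,0,0.8]
    - [0,0,0.8]
    - [0,0,0.8]

```text
t: 2.22
ee_pos: [0.533, -0.1402, 0.296]
ee_rot: [180.0, 0.0, 88.8]
wrist_force: [0.7, 0.9, -0.6]
gripper_width: 0.252
grip_force: 0.0
```

>>> move_arm:
  linear:
    - [0,0,0]
    - [0,0,0]
    - [0,0,0]
    - [0,0,0]
  turn:
    - [0,0,0.75]
    - [0,0,0.75]
    - [0,0,0.75]
    - [0,0,0.75]

```text
t: 2.72
ee_pos: [0.5314, -0.1371, 0.2965]
ee_rot: [-180.0, -0.0, 67.8]
wrist_force: [-0.1, 0.0, 0.1]
gripper_width: 0.251
grip_force: 0.0
```

Run:
```python
from h import *
from rig import observe,snapshot
import cv2
o=observe();print(o["ee_pos"],o["ee_rot"],o["gripper_width"])
s=snapshot("wrist"); np.savez("w1.npz",**s); print(s["xyz"],s["rotation"],s["fx"])
cv2.imwrite("pics/w1.png",np.clip(s["pixels"][:,:,::-1]*1.5,0,255).astype(np.uint8))
```

```text
[ 0.53137155 -0.1371025   0.29652866] [-1.79963481e+02 -1.93478773e-02  6.77892980e+01] 0.25066765880161057
[ 0.56218867 -0.06317365  0.44550981] [-1.71323290e+01  1.57035781e-02 -2.22155961e+01] 427.55479891765043
```

View pics/w1.png

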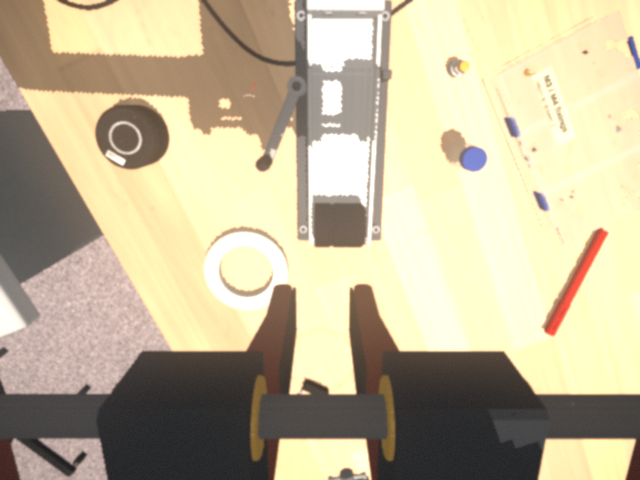

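The wrist view shows the cradle upright, with the low plate edge at row ~241 (columns 298–382), the puck at (340,225), the pin at (264,161), the hinge at (297,86) and the step edge at row ~66. I now check the frame against these.

Run:
```python
from h import *
import cv2
s=dict(np.load("w1.npz"))
th=np.radians(67.29); M=np.array([[np.cos(th),-np.sin(th)],[np.sin(th),np.cos(th)]]); t=np.array([.56814,-.08995])
L=lambda u,v,z:np.round((ray(s,u,v,z)[:2]-t)@M,4)
for n,u,v,z in [("lowL",298,241,.006),("lowR",382,241,.006),("scrL",304,230,.007),("scrR",376,230,.007),("scrTL",302,16,.007),("scrTR",386,16,.007),("hinge",297,86,.06),("pin",264,161,.083),("stepL",309,66,.029),("stepR",376,66,.029),("puckL",314,225,.05),("puckR",366,225,.05)]:
    print(n,L(u,v,z), world(s,u,v)[2].round(4))
g=s["pixels"].max(2)
print("col340",[(v,int(g[v,340]),world(s,340,v)[2].round(3)) for v in range(190,262,4)])
print("row290 left/right", [(v,int(g[v,345])) for v in range(56,78,2)])
```

```text
lowL [-0.1175  0.041 ] 0.0006
lowR [-0.1167 -0.0496] 0.0008
scrL [-0.1048  0.0344] 0.0112
scrR [-0.1042 -0.0424] 0.0113
scrTL [0.1014 0.0354] 0.0123
scrTR [ 0.102  -0.0423] 0.0114
hinge [0.038  0.0376] 0.0583
pin [-0.0227  0.0646] 0.084
stepL [0.0565 0.0283] 0.0407
stepR [ 0.057  -0.0325] 0.0422
puckL [-0.0873  0.023 ] 0.0581
puckR [-0.0868 -0.0269] 0.0553
col340 [(190, 215, np.float64(0.017)), (194, 161, np.float64(0.019)), (198, 113, np.float64(0.017)), (202, 103, np.float64(0.016)), (206, 75, np.float64(0.042)), (210, 75, np.float64(0.048)), (214, 75, np.float64(0.053)), (218, 77, np.float64(0.056)), (222, 77, np.float64(0.058)), (226, 77, np.float64(0.058)), (230, 79, np.float64(0.059)), (234, 79, np.float64(0.058)), (238, 80, np.float64(0.058)), (242, 78, np.float64(0.055)), (246, 110, np.float64(0.05)), (250, 213, np.float64(0.002)), (254, 216, np.float64(0.0)), (258, 218, np.float64(0.001))]
row290 left/right [(56, 212), (58, 209), (60, 155), (62, 119), (64, 126), (66, 119), (68, 110), (70, 110), (72, 112), (74, 114), (76, 110)]
```

```bash
cat >> h.py <<'E'
th=np.radians(67.3); CM=np.array([[np.cos(th),-np.sin(th)],[np.sin(th),np.cos(th)]]); CT=np.array([.56814,-.08995])+CM@np.array([.003,-.002])
W=lambda x,y,z:np.r_[CM@np.array([x,y])+CT,z]
def rep(t=None):
    from rig import observe
    o=observe();print("cradle",(o["ee_pos"][:2]-CT)@CM,o["ee_pos"][2],o["ee_rot"],o["wrist_force"].round(1),o["t"])
    if t is not None: go(o,W(*t),67.3)
E
python3 -c "
from h import *
rep((-.160,0,.0415))"
```

```text
cradle [-0.06103759  0.01753626] 0.2966083731173381 [-1.79978849e+02 -1.13254839e-02  6.77304326e+01] [-0.4 -0.4  0. ] 2.775
lin [-0.33   0.056  0.85 ] turn [-0.001 -0.     0.015]
```

>>> move_arm:
  linear:
    - [-0.33,0.056,0]
    - [-0.33,0.056,0.2]
    - [-0.33,0.056,0.4]
    - [-0.33,0.056,0.55]
    - [-0.33,0.056,0.7]
    - [-0.33,0.056,0.78]
    - [-0.33,0.056,0.82]
    - [-0.33,0.056,0.85]
    - [-0.33,0.056,0.85]
    - [-0.33,0.056,0.85]
  turn:
    - [0,0,0.015]
    - [0,0,0.015]
    - [0,0,0.015]
    - [0,0,0.015]
    - [0,0,0.015]
    - [0,0,0.015]
    - [0,0,0.015]
    - [0,0,0.015]
    - [0,0,0.015]
    - [0,0,0.015]
  jaw: 0.85

```text
t: 4.03
ee_pos: [0.5097, -0.2371, 0.0426]
ee_rot: [179.9, 0.0, 67.1]
wrist_force: [-0.1, 0.4, -0.0]
gripper_width: 0.148
grip_force: 0.0
```

Run:
```python
from h import *
from rig import snapshot
import cv2
rep((-.160,0,.0415))
a=snapshot("wrist"); np.savez("w2.npz",**a)
b=snapshot("scene")
A=np.clip(a["pixels"][:,:,::-1]*1.5,0,255).astype(np.uint8)[60:360,200:500]
B=cv2.resize(b["pixels"][180:330,270:420,::-1],(450,450),interpolation=cv2.INTER_CUBIC)
cv2.imwrite("pics/w2.png",np.hstack([cv2.resize(A,(300,300)),cv2.resize(B,(300,300))]))
```

```text
cradle [-0.16126056 -0.00089333] 0.04259778291733645 [1.79902558e+02 2.22429481e-02 6.70703487e+01] [-0.1  0.4 -0. ] 4.025
lin [ 0.004 -0.003  0.004] turn [ 0.003  0.001 -0.008]
```

View pics/w2.png

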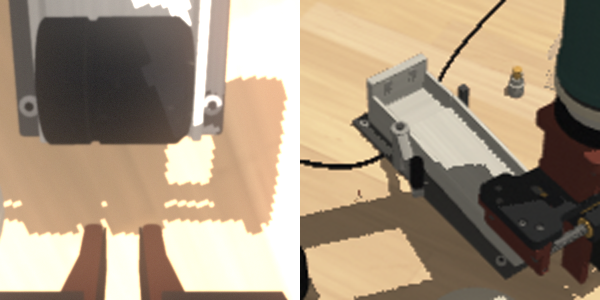

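Fingers (crop columns 92/150, centre 121) line up with the gutter's middle (screws at 28/211, centre 120), so I start pushing.

>>> move_arm:
  linear:
    - [0.04,0,0]
    - [0.07,0,0]
    - [0.09,0,0]
    - [0.11,0,0]
    - [0.13,0,-0.003]
    - [0.15,0,-0.005]
    - [0.17,0,-0.007]
    - [0.19,0,-0.009]
    - [0.21,0,-0.011]
    - [0.23,0,-0.013]
  turn:
    - [0,0,0]
    - [0,0,0]
    - [0,0,0]
    - [0,0,0]
    - [0,0,0]
    - [0,0,0]
    - [0,0,0]
    - [0,0,0]
    - [0,0,0]
    - [0,0,0]

```text
t: 5.38
ee_pos: [0.5361, -0.1728, 0.0456]
ee_rot: [-180.0, 0.0, 67.1]
wrist_force: [-0.6, -0.9, 0.8]
gripper_width: 0.151
grip_force: 0.7
```

Run:
```python
from h import *
from rig import snapshot
import cv2
rep((.030,0,.0415+.105*.149))
a=snapshot("wrist")
A=np.clip(a["pixels"][:,:,::-1]*1.5,0,255).astype(np.uint8)[30:330,170:470]
B=snapshot("scene")["pixels"][180:330,270:420,::-1]
cv2.imwrite("pics/w3.png",np.hstack([A,cv2.resize(B,(300,300))]))
```

```text
cradle [-0.09181548 -0.00040379] 0.04562674561727213 [-1.79998691e+02  7.76166381e-03  6.70542931e+01] [-0.6 -0.9  0.8] 5.375
lin [ 0.406 -0.003 -0.038] turn [-0.     0.    -0.009]
```

View pics/w3.png

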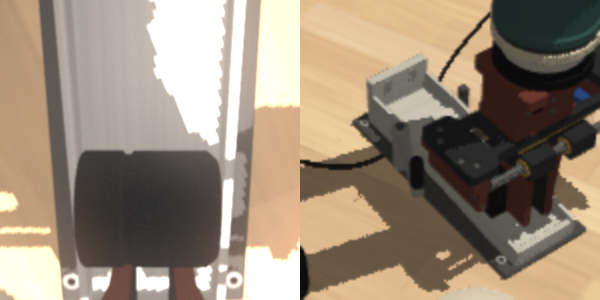

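The puck is being pushed straight and stays centred between the walls. I continue up the slope.

>>> move_arm:
  linear:
    - [0.03,0,-0.003]
    - [0.06,0,-0.006]
    - [0.09,0,-0.009]
    - [0.12,0,-0.012]
    - [0.15,0,-0.015]
    - [0.18,0,-0.018]
    - [0.21,0,-0.021]
    - [0.24,0,-0.024]
    - [0.27,0,-0.027]
    - [0.3,0,-0.03]
  turn:
    - [0,0,0]
    - [0,0,0]
    - [0,0,0]
    - [0,0,0]
    - [0,0,0]
    - [0,0,0]
    - [0,0,0]
    - [0,0,0]
    - [0,0,0]
    - [0,0,0]

```text
t: 6.72
ee_pos: [0.5713, -0.0898, 0.0546]
ee_rot: [-180.0, 0.0, 67.1]
wrist_force: [-0.7, -1.2, 0.1]
gripper_width: 0.148
grip_force: 0.8
```

>>> move_arm:
  linear:
    - [0.015,0,-0.002]
    - [0.03,0,-0.003]
    - [0.045,0,-0.004]
    - [0.06,0,-0.005]
    - [0.075,0,-0.004]
    - [0.09,0,-0.002]
    - [0.1,0,0]
    - [0.11,0,0]
    - [0.11,0,0]
    - [0.11,0,0]
  turn:
    - [0,0,0]
    - [0,0,0]
    - [0,0,0]
    - [0,0,0]
    - [0,0,0]
    - [0,0,0]
    - [0,0,0]
    - [0,0,0]
    - [0,0,0]
    - [0,0,0]

```text
t: 7.98
ee_pos: [0.5839, -0.0599, 0.0546]
ee_rot: [180.0, 0.0, 67.1]
wrist_force: [-0.4, 1.0, 0.0]
gripper_width: 0.15
grip_force: 0.0
```

Run:
```python
from h import *
from rig import snapshot
import cv2
rep((.030,0,.0415+.105*.149))
a=snapshot("wrist"); np.savez("w4.npz",**a)
A=np.clip(a["pixels"][:,:,::-1]*1.5,0,255).astype(np.uint8)[30:330,170:470]
B=snapshot("scene")["pixels"][180:330,270:420,::-1]
cv2.imwrite("pics/w4.png",np.hstack([A,cv2.resize(B,(300,300))]))
```

```text
cradle [ 0.03076553 -0.00097758] 0.05456903955055019 [1.79999356e+02 6.66930723e-03 6.70511963e+01] [-0.4  1.   0. ] 7.975
lin [-0.003 -0.003 -0.009] turn [ 0.     0.    -0.009]
```

View pics/w4.png

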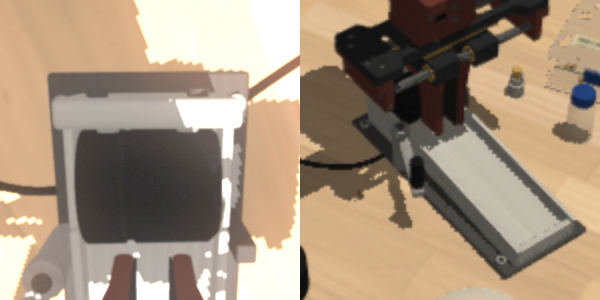

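The puck sits against the end stop (crop (148,185)) and no force is left on the fingers. I check its height, then back off.

>>> move_arm:
  linear:
    - [-0.04,0,-0.01]
    - [-0.1,0,-0.03]
    - [-0.16,0,-0.1]
    - [-0.2,0,-0.2]
    - [-0.22,0,-0.3]
    - [-0.22,0,-0.3]
    - [-0.22,0,-0.3]
  turn:
    - [0,0,0]
    - [0,0,0]
    - [0,0,0]
    - [0,0,0]
    - [0,0,0]
    - [0,0,0]
    - [0,0,0]
  jaw: 1.0

```text
t: 8.95
ee_pos: [0.5575, -0.1211, 0.1442]
ee_rot: [-180.0, 0.0, 67.0]
wrist_force: [-0.3, -0.2, -0.1]
gripper_width: 0.007
grip_force: 0.0
```

Run:
```python
from h import *
from rig import snapshot
import cv2
rep((-.030,.105,.13))
s=dict(np.load("w4.npz")); print("puck top z",[world(s,318,v)[2].round(4) for v in range(160,275,12)])
s=snapshot("wrist")
p=s["pixels"]; cv2.imwrite("pics/w5.png",np.clip(p[:,:,::-1]*1.5,0,255).astype(np.uint8)[0:400]); np.savez("w5.npz",**s)
```

```text
cradle [-0.03589885 -0.00017857] 0.1442472580857532 [-1.79969444e+02  1.00024282e-02  6.70089552e+01] [-0.3 -0.2 -0.1] 8.95
lin [ 0.018 -0.351  0.048] turn [-0.001  0.    -0.01 ]
puck top z [np.float64(0.0504), np.float64(0.0585), np.float64(0.0633), np.float64(0.0643), np.float64(0.067), np.float64(0.0673), np.float64(0.0685), np.float64(0.0678), np.float64(0.0648), np.float64(0.0611)]
```

View pics/w5.png

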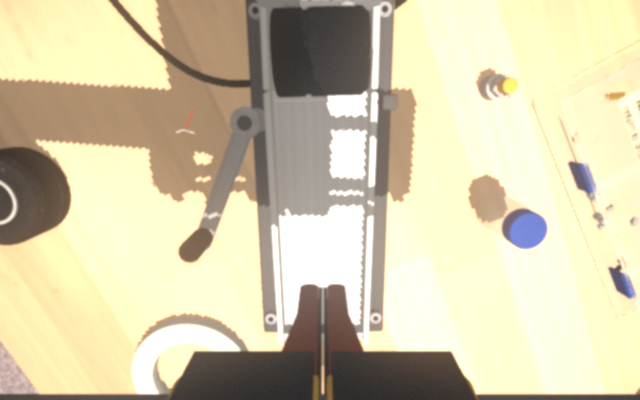

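The puck top at z ≈ 0.067 matches the seat. The pin's top is at (191,252), its foot near (206,235), and the hinge at (244,121).

Run:
```python
from h import *
s=dict(np.load("w5.npz"))
for u,v,z in [(191,250,.083),(207,235,.053),(244,121,.057),(391,101,.057)]:
    print((u,v),((ray(s,u,v,z)[:2]-CT)@CM).round(4),world(s,u,v)[2].round(4))
```

```text
(191, 250) [-0.0272  0.0674] 0.0841
(207, 235) [-0.0282  0.0669] 0.0631
(244, 121) [0.0365 0.0407] 0.0588
(391, 101) [ 0.0462 -0.0373] 0.053
```

>>> move_arm:
  linear:
    - [0.02,-0.2,0]
    - [0.02,-0.35,0]
    - [0.02,-0.38,0]
    - [0.02,-0.38,0.12]
    - [0.02,-0.38,0.24]
    - [0.02,-0.38,0.24]
    - [0.02,-0.38,0.24]
  turn:
    - [0,0,0]
    - [0,0,0]
    - [0,0,0]
    - [0,0,0]
    - [0,0,0]
    - [0,0,0]
    - [0,0,0]

```text
t: 9.88
ee_pos: [0.4564, -0.071, 0.0729]
ee_rot: [180.0, 0.0, 67.0]
wrist_force: [0.2, -0.7, 0.9]
gripper_width: 0.006
grip_force: 0.0
```

```bash
python3 -c "
from h import *
rep((-.030,.085,.073))"
```

```text
cradle [-0.02865649  0.11239741] 0.07293318630897157 [1.79979893e+02 4.27653337e-03 6.70499338e+01] [ 0.2 -0.7  0.9] 9.875
lin [-0.004  0.091 -0.   ] turn [ 0.001  0.    -0.009]
```

>>> move_arm:
  linear:
    - [0,0.06,0]
    - [0,0.1,0]
    - [-0.01,0.13,0]
    - [-0.015,0.16,0]
    - [-0.018,0.19,0]
    - [-0.015,0.22,0]
    - [-0.01,0.25,0]
    - [0.002,0.28,0]
    - [0.018,0.31,0]
    - [0.037,0.34,0]
  turn:
    - [0,0,0]
    - [0,0,0]
    - [0,0,0]
    - [0,0,0]
    - [0,0,0]
    - [0,0,0]
    - [0,0,0]
    - [0,0,0]
    - [0,0,0]
    - [0,0,0]

```text
t: 11.12
ee_pos: [0.5545, -0.1, 0.0725]
ee_rot: [-180.0, 0.0, 67.1]
wrist_force: [-1.5, 1.6, -0.1]
gripper_width: 0.007
grip_force: 0.6
```

Run:
```python
from h import *
from rig import snapshot
import cv2
rep((-.030,.085,.073))
s=snapshot("wrist"); np.savez("w6.npz",**s)
A=np.clip(s["pixels"][:,:,::-1]*1.5,0,255).astype(np.uint8)[0:400,160:480]
B=snapshot("scene")["pixels"][150:310,270:430,::-1]
cv2.imwrite("pics/w6.png",np.hstack([A,cv2.resize(B,(400,400))]))
```

```text
cradle [-0.01755565  0.01072885] 0.07253827289972961 [-1.79992237e+02  2.00032339e-03  6.70557566e+01] [-1.5  1.6 -0.1] 11.125
lin [-0.043 -0.247 -0.002] turn [-0.     0.    -0.009]
```

View pics/w6.png

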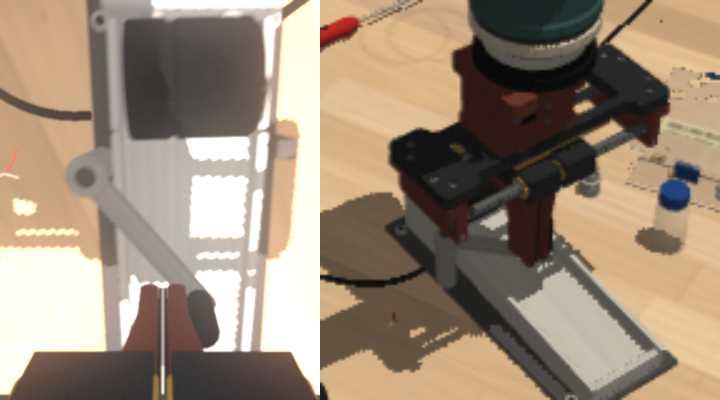

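The arm is at ~0.75 rad, with the pin at crop (203,320) right of the fingers, and the puck is still seated. I move the fingers round behind the pin and push uphill.

>>> move_arm:
  linear:
    - [0,-0.03,0]
    - [-0.06,-0.03,0]
    - [-0.11,-0.03,0]
    - [-0.11,0.03,0]
    - [-0.11,0.09,0]
    - [-0.11,0.09,0]
  turn:
    - [0,0,0]
    - [0,0,0]
    - [0,0,0]
    - [0,0,0]
    - [0,0,0]
    - [0,0,0]

```text
t: 11.98
ee_pos: [0.5667, -0.143, 0.0728]
ee_rot: [179.9, 0.0, 67.0]
wrist_force: [-0.8, 0.3, -0.1]
gripper_width: 0.002
grip_force: 0.0
```

>>> move_arm:
  linear:
    - [0.05,0,0]
    - [0.08,0.01,0]
    - [0.1,0.015,0]
    - [0.12,0.02,0]
    - [0.14,0.025,0]
    - [0.16,0.03,0]
    - [0.18,0.035,0]
    - [0.2,0.04,0]
    - [0.21,0.04,0]
    - [0.22,0.04,0]
  turn:
    - [0,0,0]
    - [0,0,0]
    - [0,0,0]
    - [0,0,0]
    - [0,0,0]
    - [0,0,0]
    - [0,0,0]
    - [0,0,0]
    - [0,0,0]
    - [0,0,0]

```text
t: 13.22
ee_pos: [0.6024, -0.0848, 0.0725]
ee_rot: [-180.0, 0.0, 67.1]
wrist_force: [0.4, -1.1, 0.2]
gripper_width: 0.007
grip_force: 0.3
```

Run:
```python
from h import *
from rig import snapshot
import cv2
rep((.020,-.029,.073))
s=snapshot("wrist"); np.savez("w7.npz",**s)
A=np.clip(s["pixels"][:,:,::-1]*1.5,0,255).astype(np.uint8)[0:400,160:480]
B=snapshot("scene")["pixels"][150:310,270:430,::-1]
cv2.imwrite("pics/w7.png",np.hstack([A,cv2.resize(B,(400,400))]))
```

```text
cradle [ 0.01498375 -0.027632  ] 0.0724806266667093 [-1.79971753e+02  7.07401193e-03  6.70539938e+01] [ 0.4 -1.1  0.2] 13.225
lin [ 0.017  0.004 -0.002] turn [-0.001  0.    -0.009]
```

View pics/w7.png

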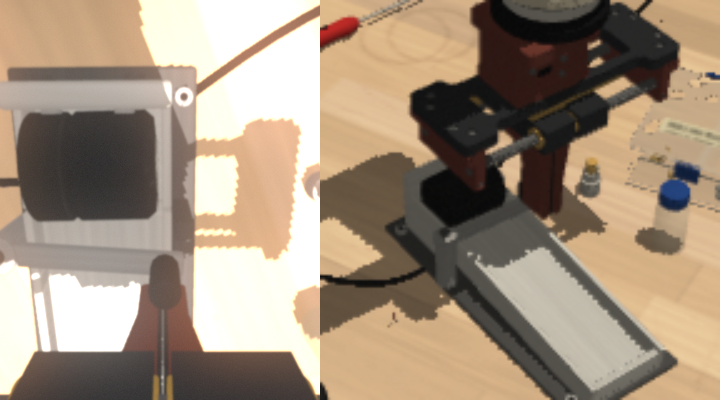

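The arm is nearly square across the gutter, with the pin in front of the fingers at crop (163,280). I push gently on until the stop pushes back.

>>> move_arm:
  linear:
    - [0.004,0,0]
    - [0.008,0,0]
    - [0.012,0,0]
    - [0.016,0,0]
    - [0.016,0,0]
  turn:
    - [0,0,0]
    - [0,0,0]
    - [0,0,0]
    - [0,0,0]
    - [0,0,0]

```text
t: 13.95
ee_pos: [0.6044, -0.0805, 0.0725]
ee_rot: [-180.0, 0.0, 67.1]
wrist_force: [0.5, 1.2, -0.3]
gripper_width: 0.004
grip_force: 0.1
```

>>> move_arm:
  linear:
    - [0.004,0,0]
    - [0.008,0,0]
    - [0.01,0,0]
    - [0.01,0,0]
  turn:
    - [0,0,0]
    - [0,0,0]
    - [0,0,0]
    - [0,0,0]

```text
t: 14.45
ee_pos: [0.6048, -0.0799, 0.0725]
ee_rot: [-180.0, 0.2, 67.1]
wrist_force: [-2.1, -9.0, 0.5]
gripper_width: 0.003
grip_force: 4.7
```

Run:
```python
from h import *
from rig import snapshot
rep()
s=snapshot("wrist"); np.savez("w8.npz",**s)
# arm: points by depth, z 0.048..0.058, in cradle frame between y -.02 and .03
d=R.from_euler("xyz",s["rotation"],degrees=True).as_matrix()
v,u=np.mgrid[0:480:2,0:640:2]; D=s["depth"][v,u]
P=(np.stack([(u-s["cx"])/s["fx"],-(v-s["cy"])/s["fy"],-np.ones(u.shape)],-1)*D[...,None])@d.T+s["xyz"]
c=(P[...,:2]-CT)@CM; z=P[...,2]
m=(abs(z-.053)<.005)&(c[...,1]>-.015)&(c[...,1]<.03)&(c[...,0]>.01)&(c[...,0]<.047)
x,y=c[m].T; print(m.sum(),x.mean()); k=np.polyfit(y,x,1); print("angle",np.pi/2+k[0]*1)
for a in np.arange(-.015,.03,.009):
    q=(y>=a)&(y<a+.009); print(a,np.median(x[q]).round(4),q.sum())
```

```text
cradle [ 0.02041336 -0.02790546] 0.07253432683870774 [-179.98040368    0.19992791   67.09356135] [-2.1 -9.   0.5] 14.45
669 0.03681741694684098
angle 1.562241390981803
-0.015 0.0372 137
-0.006 0.0372 141
0.002999999999999999 0.0373 135
0.011999999999999997 0.0369 126
0.020999999999999998 0.0367 130
```

The push met the stop at 9 N, and the arm measures 1.56 rad. I back away and check.

>>> move_arm:
  linear:
    - [-0.03,0,0]
    - [-0.1,0,0]
    - [-0.18,0,-0.05]
    - [-0.22,0,-0.2]
    - [-0.22,0,-0.35]
    - [-0.22,0,-0.4]
    - [-0.22,0,-0.4]
    - [-0.22,0,-0.4]
  turn:
    - [0,0,0]
    - [0,0,0]
    - [0,0,0]
    - [0,0,0]
    - [0,0,0]
    - [0,0,0]
    - [0,0,0]
    - [0,0,0]

```text
t: 15.5
ee_pos: [0.5787, -0.1383, 0.1908]
ee_rot: [-179.8, 0.0, 67.1]
wrist_force: [-1.0, 1.0, -0.8]
gripper_width: 0.007
grip_force: 0.0
```

Run:
```python
from h import *
from rig import snapshot
import cv2
rep()
s=snapshot("wrist")
cv2.imwrite("pics/w9.png",np.clip(s["pixels"][:,:,::-1]*1.5,0,255).astype(np.uint8))
```

```text
cradle [-0.04352033 -0.02636264] 0.19078481619971013 [-1.79827111e+02  9.95523202e-03  6.70571044e+01] [-1.   1.  -0.8] 15.5
```

View pics/w9.png

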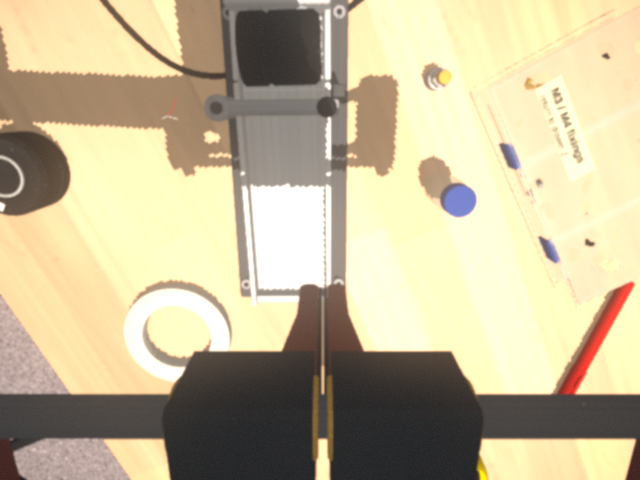

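The keeper is square across the gutter (hinge (216,107), pin (328,106)) behind the seated puck (280,47), and the bystanders look untouched.

```bash
python3 -c "
from rig import job_done
print(job_done())"
```

```text
the job is handed in; nothing more can be done
None
```

The puck is in its seat against the end stop, the keeper arm is across the gutter at its stop (about 1.56 rad measured), and the job was handed in with the gripper clear; no verdict was returned.

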